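# Seat the guide plate and hold the probe in its bore

### The arm

A 6-joint arm with a two-finger parallel gripper is mounted at the origin on the work surface. World frame = base frame: x ahead of the robot, y to its left, z up, the work surface at z = 0. Lengths are in mm, angles in rad, forces in N, time in s.
With the tool pointing down it reaches from about 275 to 725 mm from the base axis. Payload 15.9 kg.
Tool frame: the origin (TCP) lies at the very end of the fingers, on their centre line; the grasp point (between the pads) lies tcp_to_grasp behind it (tcp_to_grasp is the distance from the TCP to the grasp point, in mm); z points along the fingers, y is the line along which they close (so a half turn about z gives the same grasp; the last joint's range is limited). The gripper opens to 85 mm and grips with 20 to 120 N. Pads are 22 mm wide; open, the fingers measure 114 mm over their backs; the gripper's body (76 mm by 85 mm) begins 54 mm behind the grasp point. The pads swing forward as they close: fully open they stand 13 mm farther back than shut.
Start: joints at [-1.235, 0.213, -0.034, 1.323, 0, 1.571], TCP at [164.756, -472.06, 231.306] pointing down, gripper open.
Joint ranges: [-2.98, 2.98], [-0.74, 1.72], [-1.14, 1.35], [-2.1, 2.04], [-1.57, 1.44], [-3.14, 3.14]. Speed limits (rad/s): [1.89, 1.89, 2.39, 2.57, 3.14, 3.14].

### API

Orientations are given as [roll, pitch, yaw] about the fixed x, y, z axes, in that order (R = Rz(yaw) Ry(pitch) Rx(roll)).
In Python, from station import * gives the robot as it stands.
- The arm moves only by the shell command python3 -m pendant 'ROWS' [OPENING] [FORCE]. ROWS is JSON, a list that holds one entry, the list of rows, each a list of 4 numbers: the shift along the tool's x, y, z in m, then the turn about the tool's z in rad. In form: [[[x, y, z, yaw], ...]]. A call has 1 to 12 rows; each row shifts and turns the commanded pose from where the row before left it, along the tool's axes as they then stand; what a row does not reach is not made up. A row lasts 1/8 s, in which the tool goes at most 62.5 mm and 10.7 degrees, less where a joint would pass 70% of its speed; a pose out of reach is approached as far as the arm can. A call with a gripper value outside its range is refused whole. OPENING is the finger opening in m, from 0 to 0.0854, set as the call begins (- or left out, the last holds). The fingers move at their own pace and stop on an object; FORCE is the grip in N (left out, the last holds). Time passes only in rows, so rows that do not move let the fingers close. It gives the time, the measured TCP pose, the force, the opening and the grip force at its end, in the units of the state.
- get_obs(): the state, without advancing time (a new reading comes with each control period).
- camera(name): name is "scene" or "top" or "wrist"; returns a dict with "color" (480x640x3 uint8, red, green, blue), "K" (3x3 intrinsics, pixels), "distortion" ([k1, k2, p1, p2, k3] as OpenCV has them; the pictures are not rectified), "R" (3x3) and "t" (3): a world point X has camera coordinates R X + t. Camera axes: x right, y down, z forward; pixel columns grow to the right and rows downward; lengths in mm; the calibration is good to about 2 mm. A picture is of the moment at which its call begins. There is no depth.
- job_done(): hands the job in; it is judged then, once.
Trained networks look in the newest picture that a camera, given by its name, has taken for a name from the list of things; names that differ only in an ending like _2 or _b are one class to them, and where a whole thing is asked for, a point or a joint stands for the part that bears it (a point fixed in the world has none). Each returns a list of dicts, best first, with "score" (0 to 1); they miss things now and then, are a little off and sometimes report something else, mostly with a low value. They report only what shows in the picture. A call takes as long as a camera call. They do not tell look-alikes from the thing itself.
- outline_of(camera, target): "mask" (480x640 bool, what is visible of it) and "centre" ([column, row] in pixels, amid what is visible of it).
- pinpoint(camera, target): "centre" ([column, row] in pixels: a listed point, or the origin of a listed thing).
The state is a dict: "clock": time; "joint_pos": joint angles; "qvel": joint speeds; "effort": joint torques, N m; "position": TCP position; "tcp_rot": TCP orientation; "contact_force": force on the tool from outside, world axes, zero at the start; "moment": the same for the moment, N m; "width": finger opening in mm; "gripper_force": force on a finger pad.
Only numpy, scipy, OpenCV 4.12 (cv2) and the standard library are available. Lean on these libraries where they do the work, as an engineer would, in place of code of your own. Each camera call takes 0.05 s, during which the arm holds its last target. There are 200 camera calls.

### The job

On the repair bench, first press the loose guide plate down into its nest until it sits fully home and level, and take the gripper off it. Then lift the yellow-handled probe out of the rack and lower its stem straight down through the plate's black collar, without the probe ever touching the plate or the nest, until the black band on the stem is level with the top of the collar. Finish while still holding the probe there, upright, still and centred in the hole, and leave the red probe and the other things on the bench alone.

Things in the scene. Friction and masses are not known exactly. Their poses are not given: they have to be found in the camera images.
- nest: Fixed test nest: blue block 130 x 90 mm, 55 mm high, on a dark 160 x 120 mm foot; four aluminium corner guides rise to 68 mm above the bench. Origin: centre of its underside, on the bench; x along its long side, z up. A round well 42 mm wide, centred 30 mm from the origin towards -x, goes 49 mm down from the block's top (its floor is 6 mm above the bench).
- seat (a point): Centre of the block's top face, 55 mm above the bench, where the plate's underside must come to rest; z up. Three brass pins stick 5 to 9 mm up out of this face, each by its own amount, and carry the plate. Each slides down under about 2 N and stays down (no spring): 10 to 25 N on the plate's orange pad drives all three flush.
- guide_plate: Loose aluminium plate 130 x 90 x 6 mm, 180 g, on the pins between the nest's corner guides (1.5 mm play), so it starts 5 to 9 mm high and slightly tilted. Origin: centre of its underside; x along its long side as the nest's x, z up. A black collar (36 mm outside, 8 mm high) stands on it 30 mm towards -x; the guide hole through collar and plate is 24 mm wide, 14 mm long.
- plate_under (a point): centre of the guide plate's underside (its body origin); z is the plate's normal
- press_pad (a point): centre of the top of the orange press pad, a disc 30 mm across and 3 mm high, 22 mm from the plate's centre towards +x; 9 mm above the plate's underside: the place to press
- bore (a point): on the axis of the guide hole at the top of the black collar, 14 mm above the plate's underside; z along the hole's axis, up
- rack: Fixed wooden rack: foot 80 x 180 mm, light top board 50 x 170 x 10 mm, its top 85 mm above the bench, with two 18 mm holes 40 mm either side of the origin along y. Origin: centre of its underside; z up. The yellow and the red probe stand upright in the two holes, either way round, each hanging by its flange.
- probe: Probe to use, about 120 g (+-30 %): upright steel stem 10 mm in diameter, 76 mm long; above it a dark flange 30 mm across (76 to 80 mm above the tip), a yellow round handle 24 mm in diameter (80 to 125 mm) and a black end piece 12 mm across (to 131 mm). Origin: the stem's tip; z up along the stem. In the rack the tip is 9 mm above the bench.
- probe_tip (a point): tip of the yellow probe's stem (its origin)
- probe_band (a point): on the probe's axis, 40 mm above the tip, at the middle of the 6 mm high black band round the stem
- probe_grip (a point): on the probe's axis, 104 mm above the tip, middle of the yellow handle
- red_probe: bystander: same probe with a red handle, in the rack's other hole, its top 140 mm above the bench; origin at its tip
- pliers: bystander: red-handled pliers lying flat, about 150 mm long, 14 mm high; origin under the pivot
- screwdriver: bystander: red-handled screwdriver lying on the bench; origin on its axis at bench height
- jar: bystander: amber jar with a white cap, 56 mm across, 70 mm high; origin at the centre of its underside
- dial: bystander: round steel meter with white face, 104 mm across, 28 mm high; origin at the centre of its underside
- tray: bystander: grey divided parts tray 100 x 140 x 25 mm; origin at the centre of its underside
- gear_blank: bystander: brass disc with hub, 60 mm across, 20 mm high; origin at the centre of its underside
There are look-alikes about, which are no part of the job. There is more than one size of the guide_plate; the one meant has the size given above.

How it is judged:
By the outcome, as a careful person would: the job done as asked, in the order asked, and still so for the second after the job is handed in, while the arm keeps its last pose, push and grip.
It also fails if it takes over 58 s, if anything falls off the work surface, if the arm or the gripper's body presses on something with over 40 N, if the wrist force passes 120 N, or if a joint passes its speed limit or range.

## Working session

There is one attempt and no reset: what is moved stays moved. The work goes in short steps, Python scripts to look and compute and a shell command to move; the robot and the scene stay as the last step left them, time stands still between calls to the robot, and variables do not carry over. Pictures are saved under pics/ and viewed, at most 10 in all, crops included, and the job is handed in when it is done.

```bash
mkdir -p pics; ls; cat > h.py <<'E'
from station import *
import numpy as np, cv2
def ray(c,px):
    p=cv2.undistortPoints(np.array([[px]],float),np.array(c["K"]),np.array(c["distortion"]))[0,0]
    R=np.array(c["R"]);t=np.array(c["t"]).ravel()
    return -R.T@t, R.T@np.array([p[0],p[1],1])
def onz(c,px,z):
    o,d=ray(c,px); return o+d*(z-o[2])/d[2]
def tri(l):
    A=0;b=0
    for c,px in l:
        o,d=ray(c,px); d=d/np.linalg.norm(d); P=np.eye(3)-np.outer(d,d); A=A+P; b=b+P@o
    return np.linalg.solve(A,b)
def proj(c,X):
    r,_=cv2.Rodrigues(np.array(c["R"]))
    return cv2.projectPoints(np.array(X,float).reshape(-1,3),r,np.array(c["t"],float).reshape(3,1),np.array(c["K"]),np.array(c["distortion"]))[0].reshape(-1,2)
def save(c,n): cv2.imwrite("pics/"+n,c["color"][:,:,::-1])
E
python3 - <<'E'
from h import *
for n in ("scene","top"):
    c=camera(n); save(c,n+".png")
    for t in ("nest","guide_plate","press_pad","bore","plate_under","seat","rack","probe","probe_grip","probe_tip","probe_band","red_probe"):
        print(n,t,[(np.round(r["centre"],1).tolist(),round(r["score"],2)) for r in pinpoint(n,t)][:4])
print({k:np.round(v,3).tolist() for k,v in get_obs().items()})
E
```

```text
pics
scene nest [([356.8, 306.9], 0.89), ([366.0, 240.8], 0.73)]
scene guide_plate [([421.6, 399.3], 0.77), ([435.0, 268.2], 0.68), ([361.9, 284.3], 0.59)]
scene press_pad [([427.7, 271.2], 0.83), ([419.1, 407.1], 0.74), ([352.8, 286.8], 0.57)]
scene bore [([437.7, 252.1], 0.91), ([428.7, 377.8], 0.67), ([364.1, 273.4], 0.64), ([264.8, 231.7], 0.21)]
scene plate_under [([422.1, 400.3], 0.93), ([362.6, 284.2], 0.92), ([432.6, 267.8], 0.71)]
scene seat [([362.8, 287.9], 0.65), ([308.8, 368.0], 0.56)]
scene rack [([367.3, 273.6], 0.47)]
scene probe [([264.1, 231.0], 0.64), ([274.8, 240.6], 0.59), ([263.1, 222.0], 0.17)]
scene probe_grip [([260.7, 200.0], 0.66), ([274.9, 243.1], 0.31)]
scene probe_tip [([263.3, 230.3], 0.78)]
scene probe_band [([263.8, 217.5], 0.67)]
scene red_probe [([285.2, 244.1], 0.69), ([263.5, 232.6], 0.38)]
top nest [([261.5, 233.6], 0.66)]
top guide_plate [([172.4, 197.6], 0.88), ([253.9, 320.4], 0.67), ([259.9, 230.2], 0.62)]
top press_pad [([257.7, 224.6], 0.93), ([168.4, 187.3], 0.87), ([248.2, 312.9], 0.84), ([164.5, 291.0], 0.59)]
top bore [([261.5, 241.6], 0.93), ([260.7, 336.7], 0.7), ([176.5, 215.2], 0.62)]
top plate_under [([261.5, 231.8], 0.96), ([173.0, 202.0], 0.93), ([256.9, 324.8], 0.78)]
top seat [([262.1, 230.7], 0.64)]
top rack [([386.1, 242.5], 0.91)]
top probe [([401.9, 237.9], 0.48)]
top probe_grip [([406.3, 232.7], 0.58)]
top probe_tip []
top probe_band []
top red_probe [([373.3, 239.4], 0.5), ([325.9, 305.8], 0.24)]
{'clock': 1.3, 'joint_pos': [-1.235, 0.213, -0.034, 1.323, -0.0, 1.571], 'qvel': [0.0, 0.002, 0.002, 0.0, 0.0, -0.001], 'effort': [0.003, -68.595, 48.732, 0.001, 0.0, 0.0], 'position': [164.748, -472.078, 231.285], 'tcp_rot': [-3.142, 0.0, 0.336], 'contact_force': [-0.546, -0.441, -0.149], 'moment': [-0.01, 0.054, 0.024], 'gripper_force': 0.0, 'width': 85.558}
```

View both.

View pics/scene.png

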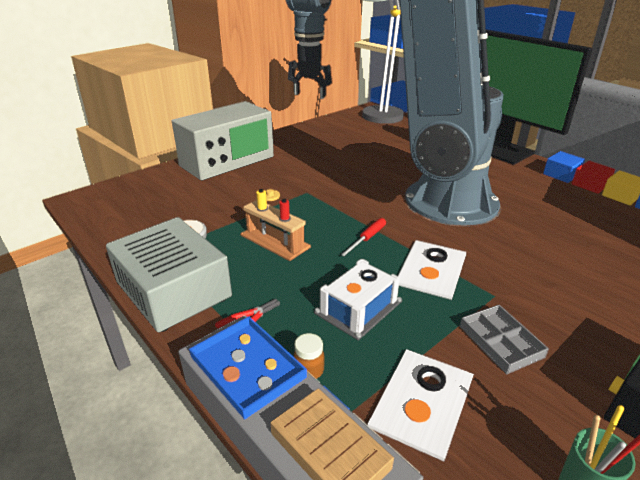

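View pics/top.png

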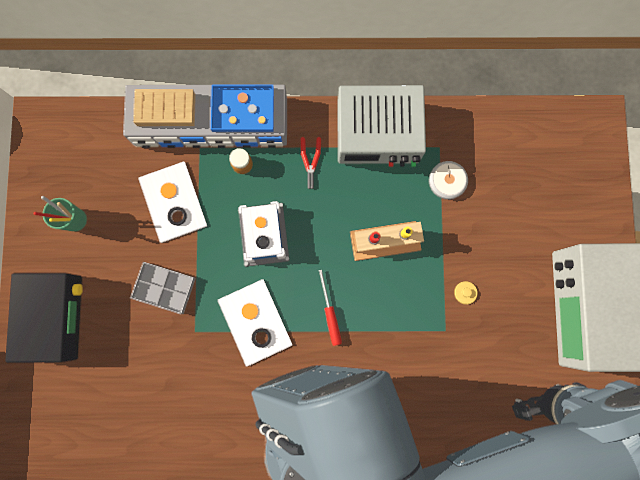

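The scene and top pictures show three plates and two upright probes.
- **Plates:** in the top picture they are at (172,200), (255,322) and (262,232). The first two are larger and lie on the bench. The third sits between the corner guides on the blue nest, so it fits the description. Its pad is at (261,223) and its collar at (263,242).
- **Probes:** yellow is at (406,233) and red at (375,238).

I'll confirm this with a crop and estimate the positions.

```bash
python3 - <<'E'
from h import *
s=camera("scene"); t=camera("top")
a=cv2.resize(s["color"][180:350,230:410],None,fx=2.2,fy=2.2,interpolation=cv2.INTER_CUBIC)
b=cv2.resize(t["color"][190:275,230:430],None,fx=3.9,fy=2.2*0+3.9,interpolation=cv2.INTER_CUBIC)
a=cv2.resize(a,(int(a.shape[1]*260/a.shape[0]),260)); 
W=780; A=np.zeros((260,W,3),np.uint8); A[:,:a.shape[1]]=a
cv2.imwrite("pics/crop.png",np.vstack([A,b[:,:W]])[:,:,::-1])
# colour blobs
def blob(c,lo,hi,box):
    x0,y0,x1,y1=box; h=cv2.cvtColor(c["color"][y0:y1,x0:x1],cv2.COLOR_RGB2HSV)
    m=cv2.inRange(h,np.array(lo),np.array(hi)); n,l,st,ce=cv2.connectedComponentsWithStats(m)
    i=1+np.argmax(st[1:,4]); return ce[i]+[x0,y0],st[i]
pt,_=blob(t,(8,150,120),(20,255,255),(240,205,285,265)); ps,_=blob(s,(8,150,120),(20,255,255),(335,265,385,300))
print("pad",pt,ps,tri([(t,pt),(s,ps)]),onz(t,pt,70))
yt,st=blob(t,(22,150,100),(35,255,255),(395,220,420,245)); ys,ss=blob(s,(22,150,100),(35,255,255),(250,180,272,215))
print("yel",yt,ys,st,ss,tri([(t,yt),(s,ys)]))
print("bore",tri([(t,(263,242)),(s,(369,275))]),onz(t,(261.5,241.6),75), onz(t,(263,242),75))
print("rack",onz(t,(386.1,242.5),0),"grip",tri([(t,(406.3,232.7)),(s,(260.7,200))]))
print("cam",np.round(ray(t,(320,240))[0]),np.round(ray(s,(320,240))[0]), np.array(t["R"]).round(2).tolist())
w=camera("wrist");print(np.array(w["R"]).round(3).tolist(),ray(w,(320,240)),np.array(w["K"]).round().tolist())
E
```

```text
pad [260.06593407 222.03296703] [353.50505051 287.50505051] [580.83355148 153.99259644  68.61952991] [580.93276976 153.47424068  70.        ]
yel [405.825 232.425] [261.52564103 200.05128205] [ 6  7 12 11 80] [  7  11  10  19 156] [ 546.3342378  -215.22831876  108.80803598]
bore [528.03101934 146.54678397  69.97413081] [529.35781824 148.76547721  75.        ] [528.31317349 144.92218389  75.        ]
rack [ 535.93466936 -178.74023482    0.        ] grip [ 546.47933617 -217.14490545  108.02676898]
cam [ 333.    4. 1528.] [1130.  663.  684.] [[-0.0, -1.0, 0.0], [-0.99, 0.0, -0.14], [0.14, -0.0, -0.99]]
[[0.329, -0.944, 0.0], [-0.912, -0.318, 0.259], [-0.245, -0.085, -0.966]] (array([ 226.39688633, -450.62543189,  375.58067066]), array([-0.25555201, -0.09681514, -0.96207262])) [[354.0, 0.0, 317.0], [0.0, 354.0, 235.0], [0.0, 0.0, 1.0]]
```

View pics/crop.png

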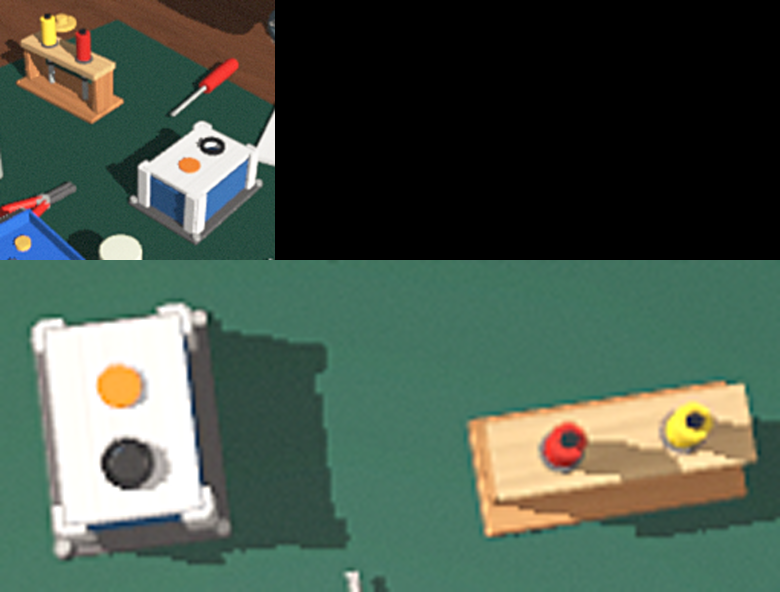

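The crop confirms it: the nested plate has its orange pad towards +x and its collar towards the robot. The yellow probe is the outer one in the rack. Next I move above the pad with the gripper closed.

```bash
python3 -c "
import station;print([ (k,getattr(station,k)) for k in dir(station) if 'tcp' in k.lower() or 'grasp' in k.lower()])"
python3 -m pendant '[[[0.040,-0.030,0,0],[0.040,-0.030,0,0],[0.040,-0.030,0,0],[0.040,-0.030,0,0],[0.040,-0.030,0,0],[0.040,-0.030,0,0],[0.040,-0.030,0,0],[0.040,-0.030,0,0],[0.040,-0.030,0,0],[0.040,-0.030,0,0],[0.040,-0.030,0,0],[0.040,-0.030,0,0]]]' 0 40
python3 -m pendant '[[[0.040,-0.030,0.01,0],[0.040,-0.030,0.02,0],[0.035,-0.030,0.03,0],[0,0,0.02,0],[0,0,0,0],[0,0,0,0]]]'
python3 - <<'E'
from h import *
o=get_obs();print({k:np.round(v,3).tolist() for k,v in o.items()})
w=camera("wrist");save(w,"w1.png")
for t in ("press_pad","bore","plate_under"): print(t,[(r["centre"],r["score"],onz(w,r["centre"],{"press_pad":71,"bore":76,"plate_under":62}[t]).round(1)) for r in pinpoint("wrist",t)])
E
```

```text
[('tcp_to_grasp', 18.700000000000003)]
clock: 2.95
position: [500.1, 27.6, 231.4]
tcp_rot: [3.141, -0.0, 0.336]
contact_force: [0.8, -0.2, 0.6]
width: 0.1
gripper_force: 0.0
clock: 3.7
position: [578.5, 148.6, 152.4]
tcp_rot: [3.142, -0.001, 0.335]
contact_force: [1.0, -0.1, -0.2]
width: 0.2
gripper_force: 0.0
{'clock': 3.7, 'joint_pos': [0.251, 0.437, 0.077, 1.21, 0.0, 3.058], 'qvel': [-0.004, -0.01, 0.004, -0.003, 0.001, 0.001], 'effort': [0.71, -85.285, 46.803, -0.119, 0.018, 0.0], 'position': [578.486, 148.577, 152.395], 'tcp_rot': [3.142, -0.001, 0.335], 'contact_force': [0.986, -0.113, -0.187], 'moment': [-0.04, -0.036, -0.026], 'gripper_force': 0.0, 'width': 0.159}
press_pad [([309.4, 233.9], 0.75, array([581.9, 155.3,  71. ]))]
bore [([34.3, 90.7], 0.93, array([612.9, 340. ,  76. ])), ([305.4, 262.5], 0.22, array([563.9, 151.8,  76. ]))]
plate_under [([40.6, 32.0], 0.92, array([646.7, 352.4,  62. ])), ([303.1, 262.4], 0.71, array([558.6, 152.2,  62. ]))]
```

View pics/w1.png

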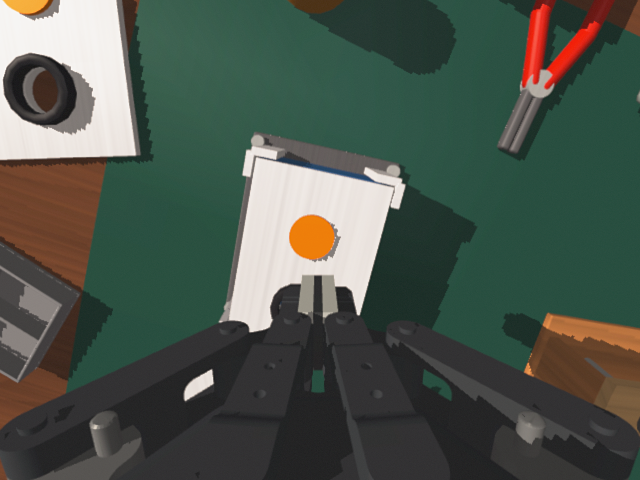

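The wrist view shows the orange pad at (312,237), just ahead of the closed fingertips. I turn the wrist away from its joint limit, centre on the pad and come down.

```bash

python3 -m pendant '[[[0,0,0,-0.17],[0,0,0,-0.17],[0,0,0,-0.17],[0,0,0,-0.17],[0,0,0,-0.17],[0,0,0,-0.17],[0,0,0,-0.17],[0,0,0,-0.16],[0.005,0.0035,0.03,0],[0,0,0.03,0],[0,0,0.012,0],[0,0,0,0]]]'
python3 -m pendant '[[[0,0,0.003,0],[0,0,0.003,0],[0,0,0.002,0],[0,0,0,0]]]'
```

```text
clock: 5.4
position: [581.0, 154.0, 79.4]
tcp_rot: [-3.141, 0.0, 1.686]
contact_force: [0.6, 0.0, 0.7]
width: -0.1
gripper_force: 0.0
clock: 5.9
position: [581.1, 154.2, 71.3]
tcp_rot: [-3.142, 0.0, 1.686]
contact_force: [0.4, 1.2, -0.7]
width: -0.1
gripper_force: 0.0
```

```bash

python3 -m pendant '[[[0,0,0.001,0],[0,0,0.001,0],[0,0,0.001,0],[0,0,0,0]]]'
python3 -m pendant '[[[0,0,0.001,0],[0,0,0.001,0],[0,0,0,0]]]'
python3 -m pendant '[[[0,0,0.001,0],[0,0,0,0]]]'
```

```text
clock: 6.4
position: [581.4, 154.3, 68.4]
tcp_rot: [3.141, -0.0, 1.686]
contact_force: [0.9, 1.1, 1.7]
width: -0.0
gripper_force: 0.9
clock: 6.78
position: [581.2, 154.3, 66.3]
tcp_rot: [3.141, -0.0, 1.686]
contact_force: [2.1, 0.3, 2.6]
width: -0.1
gripper_force: 1.5
clock: 7.02
position: [581.1, 154.2, 65.3]
tcp_rot: [-3.142, -0.0, 1.686]
contact_force: [2.0, 0.5, 3.6]
width: 0.1
gripper_force: 1.6
```

```bash

python3 -m pendant '[[[0,0,0.001,0],[0,0,0,0]]]'
python3 -m pendant '[[[0,0,0.0005,0],[0,0,0,0]]]'
python3 -m pendant '[[[0,0,0.0005,0],[0,0,0,0]]]'
```

```text
clock: 7.28
position: [581.0, 154.2, 64.2]
tcp_rot: [-3.141, -0.0, 1.686]
contact_force: [0.9, 0.8, 4.2]
width: -0.0
gripper_force: 1.7
clock: 7.52
position: [581.0, 154.2, 64.0]
tcp_rot: [-3.141, -0.0, 1.686]
contact_force: [-1.9, -0.6, 8.9]
width: 0.1
gripper_force: 4.4
clock: 7.78
position: [581.0, 154.2, 64.0]
tcp_rot: [3.141, -0.0, 1.686]
contact_force: [-5.3, -1.3, 16.8]
width: -0.1
gripper_force: 8.0
```

```bash

python3 -m pendant '[[[0,0,0.0003,0],[0,0,0,0],[0,0,0,0]]]'
python3 -m pendant '[[[0,0,-0.002,0],[0,0,-0.03,0],[0,0,-0.06,0],[-0.06,0,-0.02,0],[-0.06,0,0,0],[0,0,0,0],[0,0,0,0]]]' 0.055
python3 - <<'E'
from h import *
o=get_obs();print(np.round(o["position"],1),np.round(o["tcp_rot"],4))
w=camera("wrist");save(w,"w2.png")
t=camera("top");s=camera("scene");save(s,"s2.png")
Z={"press_pad":64,"bore":69,"plate_under":55}
for n,c in (("wrist",w),("top",t),("scene",s)):
  for k,z in Z.items(): print(n,k,[(np.round(r["centre"],1).tolist(),round(r["score"],2),onz(c,r["centre"],z).round(1).tolist()) for r in pinpoint(n,k)])
E
```

```text
clock: 8.15
position: [581.1, 154.2, 64.0]
tcp_rot: [3.141, -0.0, 1.686]
contact_force: [-5.9, -2.1, 20.3]
width: 0.1
gripper_force: 10.0
clock: 9.02
position: [594.5, 35.8, 174.3]
tcp_rot: [-3.141, -0.0, 1.685]
contact_force: [-0.5, 0.8, -0.0]
width: 55.1
gripper_force: 0.0
[594.5  35.8 174.3] [-3.1406e+00 -4.0000e-04  1.6852e+00]
wrist press_pad [([316.2, 59.6], 0.87, [580.0, 152.1, 64.0])]
wrist bore [([234.3, 58.0], 0.77, [527.1, 146.2, 69.0])]
wrist plate_under [([286.7, 59.3], 0.78, [559.6, 151.9, 55.0]), ([14.3, 20.9], 0.73, [369.5, 158.4, 55.0])]
top press_pad [([255.3, 223.9], 0.98, [577.1, 166.4, 64.0]), ([247.3, 312.3], 0.95, [350.3, 183.9, 64.0]), ([167.6, 192.2], 0.89, [661.5, 395.6, 64.0])]
top bore [([175.8, 216.1], 0.96, [597.3, 371.1, 69.0]), ([261.8, 335.7], 0.79, [291.9, 146.2, 69.0]), ([261.6, 242.4], 0.68, [528.1, 149.1, 69.0])]
top plate_under [([171.5, 200.9], 0.81, [640.3, 387.1, 55.0]), ([260.3, 235.4], 0.69, [548.3, 154.0, 55.0]), ([252.0, 324.7], 0.59, [319.1, 172.7, 55.0])]
scene press_pad [([429.7, 272.2], 0.95, [414.0, 223.5, 64.0]), ([420.8, 409.2], 0.81, [708.4, 432.0, 64.0]), ([354.4, 293.1], 0.77, [587.7, 164.5, 64.0]), ([363.2, 241.6], 0.42, [437.3, 44.3, 64.0])]
scene bore [([367.6, 276.4], 0.87, [531.9, 148.3, 69.0]), ([430.6, 378.2], 0.84, [651.4, 406.4, 69.0]), ([436.4, 250.8], 0.59, [342.5, 187.3, 69.0])]
scene plate_under [([429.6, 267.0], 0.68, [388.3, 205.1, 55.0]), ([422.9, 400.7], 0.67, [686.8, 420.7, 55.0]), ([361.4, 286.3], 0.59, [552.9, 151.3, 55.0])]
```

View pics/w2.png

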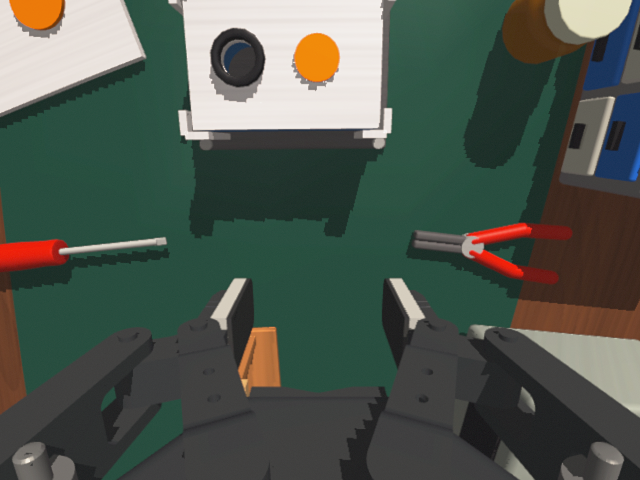

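The plate is down: the fingertips stopped at z = 64.0 under about 20 N. In this view it looks level, with the collar at (237,58) and the pad at (317,58). The gripper is off it. I measure the collar accurately, then go above the yellow probe.

```bash

python3 - <<'E'
from h import *
w=camera("wrist")
img=w["color"]
g=cv2.cvtColor(img,cv2.COLOR_RGB2GRAY)[20:105,200:275]
m=(g<75).astype(np.uint8)
cs,_=cv2.findContours(m,cv2.RETR_EXTERNAL,cv2.CHAIN_APPROX_NONE)
k=max(cs,key=cv2.contourArea);e=cv2.fitEllipse(k);print("outer",np.array(e[0])+[200,20],e[1:])
p=np.array(e[0])+[200,20]
print(onz(w,p,69),onz(w,p,65)); print("model circ px (36mm)",proj(w,[[529-18,146.7,69],[529+18,146.7,69]]))
# pad
h=cv2.cvtColor(img,cv2.COLOR_RGB2HSV)[20:100,280:360];m=cv2.inRange(h,(8,150,120),(20,255,255));M=cv2.moments(m,True)
print("pad",onz(w,(M["m10"]/M["m00"]+280,M["m01"]/M["m00"]+20),63.5))
E
python3 -m pendant '[[[-0.049,-0.0153,0,0],[-0.049,-0.0153,0,0],[-0.049,-0.0153,0,0],[-0.049,-0.0153,0,0],[-0.049,-0.0153,0,0],[0,0,0,0],[0,0,0,0]]]'
python3 - <<'E'
from h import *
o=get_obs();print(np.round(o["position"],1))
w=camera("wrist");save(w,"w3.png")
Z={"probe":9,"probe_grip":113,"red_probe":9}
for k,z in Z.items(): print(k,[(np.round(r["centre"],1).tolist(),round(r["score"],2),onz(w,r["centre"],z).round(1).tolist()) for r in pinpoint("wrist",k)])
print(proj(w,[[546.4,-216,140],[546.4,-216,134]]))
E
```

```text
outer [236.72328568  57.52880478] ((51.665374755859375, 57.88172912597656), 158.54246520996094)
[528.95372674 146.71016487  69.        ] [528.01913843 147.44791874  65.        ]
model circ px (36mm) [[209.29200881  54.42418149]
 [264.30173556  60.76438964]]
pad [580.04846199 153.75218518  63.5       ]
clock: 10.55
position: [546.9, -216.3, 174.7]
tcp_rot: [3.142, -0.0, 1.685]
contact_force: [-0.9, 1.1, 0.5]
width: 54.9
gripper_force: 0.0
[ 546.9 -216.3  174.7]
probe [([318.8, 217.2], 0.87, [548.1, -217.7, 9.0])]
probe_grip [([318.6, 250.4], 0.75, [547.5, -216.1, 113.0])]
red_probe [([313.0, 120.1], 0.64, [533.7, -135.7, 9.0])]
[[316.74641896 265.22544065]
 [316.77544378 261.51650938]]
```

View pics/w3.png

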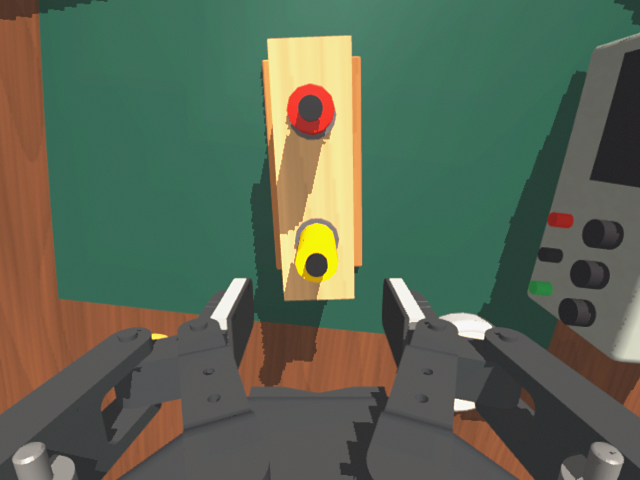

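The yellow probe is centred between the fingers, with its end piece at (316,264), and red is well clear at (311,108). I descend and grip.

```bash

python3 -m pendant '[[[0,0,0.03,0],[0,0,0.03,0],[0,0,0.0185,0],[0,0,0,0],[0,0,0,0]]]' - 50
python3 -m pendant '[[[0,0,0,0],[0,0,0,0],[0,0,0,0],[0,0,0,0],[0,0,0,0],[0,0,0,0]]]' 0 50
```

```text
clock: 11.38
position: [547.5, -216.2, 97.2]
tcp_rot: [3.141, 0.001, 1.686]
contact_force: [-0.3, -0.5, 0.9]
width: 55.2
gripper_force: 0.0
clock: 12.12
position: [547.4, -216.6, 97.1]
tcp_rot: [3.14, 0.0, 1.686]
contact_force: [-0.8, 0.8, 5.5]
width: 22.9
gripper_force: 48.7
```

```bash

python3 -m pendant '[[[0,0,-0.01,0],[0,0,-0.02,0],[0,0,-0.03,0],[0,0,-0.03,0],[0,0,-0.03,0],[0,0,-0.03,0],[0,0,0,0],[0,0,0,0]]]'
python3 - <<'E'
from h import *
s=camera("scene");save(s,"s3.png");t=camera("top");w=camera("wrist");save(w,"w4.png")
o=get_obs();print(np.round(o["position"],1),o["width"])
for n,c in (("scene",s),("top",t),("wrist",w)):
  for k in ("probe_tip","probe_band","probe_grip"): print(n,k,[(np.round(r["centre"],1).tolist(),round(r["score"],2)) for r in pinpoint(n,k)][:2])
p=np.array(o["position"]); 
for dz in (-88,-48,16): print(dz,proj(s,[p+[0,0,dz]]))
x,y=proj(s,[p])[0].astype(int)
cr=cv2.resize(s["color"][y-60:y+90,x-75:x+75],(600,600),interpolation=cv2.INTER_CUBIC);cv2.imwrite("pics/c3.png",cr[:,:,::-1]);print(x-75,y-60)
E
```

```text
clock: 13.12
position: [546.8, -216.4, 245.9]
tcp_rot: [-3.141, -0.0, 1.686]
contact_force: [0.3, -0.8, -1.2]
width: 23.1
gripper_force: 49.1
[ 546.5 -216.3  245.4] 22.807291825505907
scene probe_tip [([370.0, 275.5], 0.47)]
scene probe_band [([259.4, 168.1], 0.72)]
scene probe_grip [([256.2, 144.3], 0.61)]
top probe_tip []
top probe_band [([263.4, 242.4], 0.75)]
top probe_grip []
wrist probe_tip [([317.0, 239.9], 0.89)]
wrist probe_band [([318.8, 259.6], 0.98)]
wrist probe_grip [([318.1, 306.5], 0.65)]
-88 [[259.80372386 182.83711529]]
-48 [[258.75907566 168.21180783]]
16 [[257.01831958 143.64496023]]
182 89
```

View pics/c3.png

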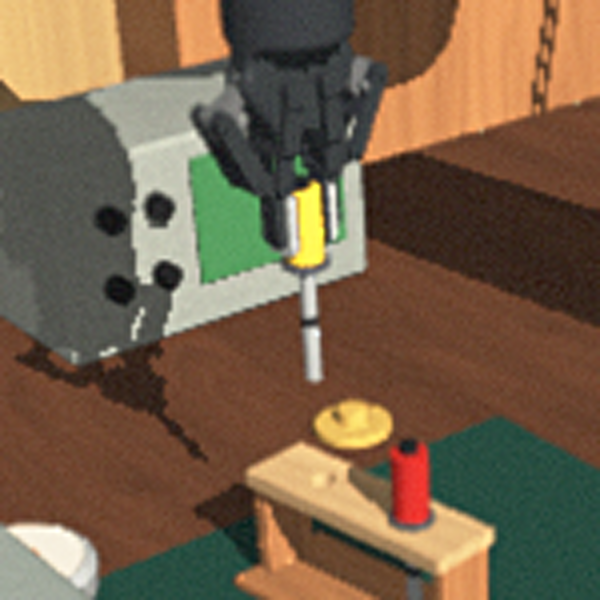

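The probe hangs upright in the gripper with its tip at about (260,184), clear of the rack, and red is untouched. I carry it over to above the collar.

```bash

python3 -m pendant '[[[0.020,0.0013,0,0],[0.0403,0.0027,0,0],[0.0403,0.0027,0,0],[0.0403,0.0027,0,0],[0.0403,0.0027,0,0],[0.0403,0.0027,0,0],[0.0403,0.0027,0,0],[0.0403,0.0027,0,0],[0.0403,0.0027,0,0],[0.020,0.0013,0,0],[0,0,0.03,0],[0,0,0.03,0]]]'
python3 -m pendant '[[[0,0,0,0],[0,0,0,0],[0,0,0,0]]]'
cat >> h.py <<'E'
def dark(c,box,th=75):
    x0,y0,x1,y1=box; g=cv2.cvtColor(c["color"],cv2.COLOR_RGB2GRAY)[y0:y1,x0:x1]
    return (g<th).astype(np.uint8)
E
python3 - <<'E'
from h import *
o=get_obs();p=np.array(o["position"]);print(p.round(1),np.round(o["tcp_rot"],4))
w=camera("wrist");save(w,"w5.png");s=camera("scene")
for n in ("wrist","scene"):
  for k in ("probe_tip","probe_band","bore"): print(n,k,[(np.round(r["centre"],1).tolist(),round(r["score"],2)) for r in pinpoint(n,k)][:3])
for n,c in (("w",w),("s",s)): print(n,"tip,band",proj(c,[p-[0,0,88],p-[0,0,48]]).round(1).tolist(),"bore",proj(c,[[528.9,146.8,69]]).round(1))
a=cv2.resize(w["color"][150:350,220:420],(400,400),interpolation=cv2.INTER_CUBIC)
b=cv2.resize(s["color"][215:315,315:415],(400,400),interpolation=cv2.INTER_CUBIC)
cv2.imwrite("pics/c5.png",np.hstack([a,b])[:,:,::-1])
E
```

```text
clock: 15.22
position: [529.3, 146.7, 185.7]
tcp_rot: [3.141, 0.0, 1.686]
contact_force: [0.4, -0.1, -0.9]
width: 22.4
gripper_force: 49.1
clock: 15.6
position: [530.0, 146.4, 187.6]
tcp_rot: [3.14, -0.0, 1.686]
contact_force: [-0.2, 0.1, -1.7]
width: 23.0
gripper_force: 49.1
[530.  146.4 187.6] [ 3.1398e+00 -3.0000e-04  1.6856e+00]
wrist probe_tip [([318.1, 238.2], 0.64), ([142.1, 351.2], 0.28), ([351.9, 222.6], 0.24)]
wrist probe_band [([317.6, 259.4], 0.76)]
wrist bore [([47.6, 177.4], 0.97), ([315.1, 230.1], 0.92)]
scene probe_tip [([367.0, 262.9], 0.79), ([359.3, 289.0], 0.65), ([358.8, 285.6], 0.55)]
scene probe_band [([370.2, 248.8], 0.6)]
scene bore [([366.0, 275.0], 0.81), ([432.2, 376.7], 0.79), ([436.5, 253.3], 0.73)]
w tip,band [[317.4, 239.1], [317.4, 257.9]] bore [[315.9 227.6]]
s tip,band [[368.5, 264.2], [369.8, 248.5]] bore [[368.1 275.5]]
```

View pics/c5.png

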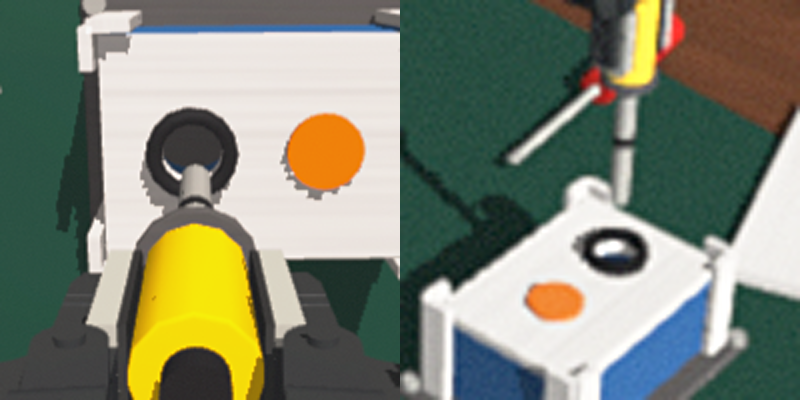

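Left is the wrist view and right is the scene view. The stem tip is about 30 mm above the collar and nearly over the hole, with the collar at wrist pixel (316,226). I lower it to just above the collar and measure the relative offset numerically.

```bash

python3 -m pendant '[[[0,-0.001,0.01,0],[0,0,0.01,0],[0,0,0,0],[0,0,0,0],[0,0,0,0]]]'
cat > meas.py <<'E'
from h import *
def ell(c,B,th=70):
    # collar outer ellipse: dark pixels against white plate near predicted position; robust to stem via outer hull
    x,y=proj(c,[B])[0]; r=24 if c["n"]=="wrist" else 12
    r=int(1.5*max(abs(proj(c,[np.array(B)+[18,0,0]])[0]-[x,y]).max(),abs(proj(c,[np.array(B)+[0,18,0]])[0]-[x,y]).max()))
    x0,y0=int(x)-r,int(y)-r
    im=c["color"][y0:y0+2*r,x0:x0+2*r]; big=cv2.resize(im,None,fx=6,fy=6,interpolation=cv2.INTER_CUBIC)
    m=(big.max(2)<th).astype(np.uint8)
    return (x0,y0,r,big,m)
o=get_obs();p=np.array(o["position"]);print(p.round(1))
out=[]
for n in ("wrist","scene"):
    c=camera(n);c["n"]=n;save(c,f"m_{n}_{int(o['clock']*100)}.png")
    for k in ("probe_tip","bore"): print(n,k,[(np.round(r["centre"],1).tolist(),round(r["score"],2)) for r in pinpoint(n,k)][:3])
    print(n,"tip",proj(c,[p-[0,0,88]]).round(1).tolist(),"bore",proj(c,[[528.9,146.8,69]]).round(1).tolist(),"d/dx,dy,dz",(proj(c,np.array([528.9,146.8,69])+10*np.eye(3))-proj(c,[[528.9,146.8,69]])).round(1).tolist())
    x,y=proj(c,[[528.9,146.8,74]])[0]; r=40 if n=="wrist" else 20
    x0,y0=int(x)-r,int(y)-r; print(n,"crop",x0,y0,400/(2*r))
    b=cv2.resize(c["color"][y0:y0+2*r,x0:x0+2*r],(400,400),interpolation=cv2.INTER_CUBIC)
    for i in range(0,400,50): cv2.line(b,(i,0),(i,8),(255,0,255),1); cv2.line(b,(0,i),(8,i),(255,0,255),1)
    out.append(b)
cv2.imwrite("pics/meas.png",np.hstack(out)[:,:,::-1])
E
python3 meas.py
```

```text
clock: 16.62
position: [528.6, 146.3, 166.5]
tcp_rot: [3.141, -0.0, 1.686]
contact_force: [1.0, 0.5, -0.9]
width: 23.0
gripper_force: 49.1
[528.6 146.3 166.5]
wrist probe_tip [([317.5, 239.5], 0.84)]
wrist bore [([316.1, 235.5], 0.93), ([29.3, 181.2], 0.57), ([387.4, 234.4], 0.37)]
wrist tip [[317.6, 239.0]] bore [[318.1, 234.8]] d/dx,dy,dz [[14.0, 1.6], [1.6, -13.7], [0.0, 3.8]]
wrist crop 278 196 5.0
scene probe_tip [([368.7, 271.3], 0.73), ([189.9, 236.5], 0.25)]
scene bore [([369.4, 273.4], 0.9), ([435.0, 250.0], 0.73), ([354.6, 291.3], 0.6)]
scene tip [[368.3, 271.8]] bore [[368.1, 275.5]] d/dx,dy,dz [[-3.2, 1.9], [3.4, 2.2], [0.3, -3.7]]
scene crop 348 253 10.0
```

View pics/meas.png

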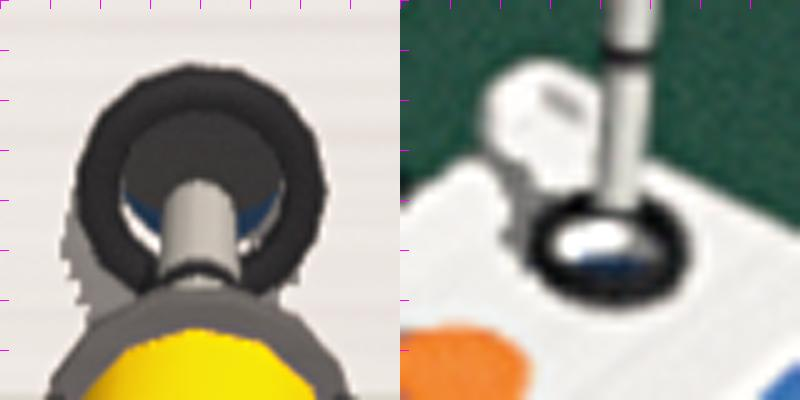

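The wrist crop puts the tip within about 1 mm of the hole's axis. The scene crop suggests about 2 mm towards (-x, +y). Clearance is 7 mm, so I lower 30 mm straight down and measure the gap where the stem crosses the rim.

```bash

python3 -m pendant '[[[0,0,0.01,0],[0,0,0.01,0],[0,0,0.01,0],[0,0,0,0],[0,0,0,0],[0,0,0,0],[0,0,0,0]]]'
python3 meas.py
```

```text
clock: 17.8
position: [528.6, 146.3, 136.5]
tcp_rot: [3.141, -0.0, 1.686]
contact_force: [0.7, 0.0, -0.8]
width: 22.8
gripper_force: 49.1
[528.6 146.3 136.5]
wrist probe_tip [([317.6, 240.4], 0.95)]
wrist bore []
wrist tip [[317.6, 239.1]] bore [[318.2, 247.2]] d/dx,dy,dz [[15.9, 1.8], [1.9, -15.4], [0.0, 4.9]]
wrist crop 278 209 5.0
scene probe_tip [([276.1, 243.1], 0.28)]
scene bore [([432.3, 376.5], 0.69), ([436.4, 249.7], 0.63), ([370.6, 275.2], 0.6)]
scene tip [[367.4, 282.8]] bore [[368.1, 275.5]] d/dx,dy,dz [[-3.2, 1.9], [3.4, 2.2], [0.3, -3.7]]
scene crop 348 253 10.0
```

View pics/meas.png

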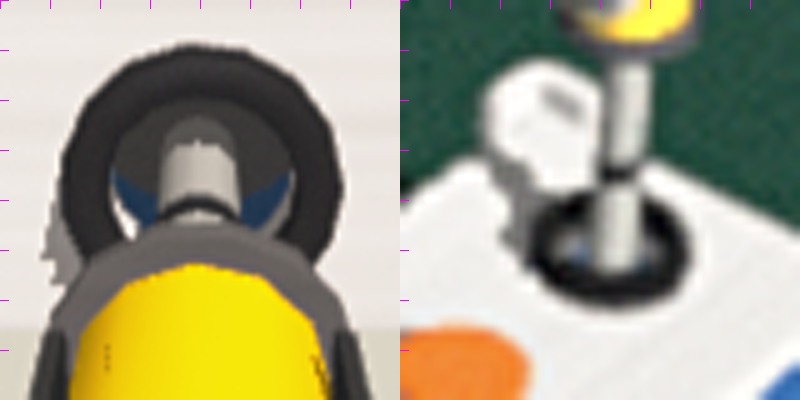

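The stem hangs in the hole with visible clearance all round: wrist stem columns 160–238 inside ring 62–343, scene stem 596–638 inside ring 530–690. I have used all 10 views, so I settle the remaining offset numerically with sub-pixel fits on both cameras.

```bash
cat > fit.py <<'E'
from h import *
from scipy.optimize import minimize
from scipy.ndimage import gaussian_filter
o=get_obs();p=np.array(o["position"]);print(p.round(1))
def circ(c,X,r,z,n=90):
    a=np.linspace(0,2*np.pi,n,endpoint=False);return proj(c,np.c_[X[0]+r*np.cos(a),X[1]+r*np.sin(a),0*a+z])
def ring(c,im,B,mask):
    # model: annulus 12..18 dark; maximise edge contrast (just outside bright, inside dark) over unoccluded points
    g=gaussian_filter(cv2.cvtColor(im,cv2.COLOR_BGR2GRAY).astype(np.float32),0.6)
    def s(P,):
        q=P.astype(np.float32);return cv2.remap(g,q[:,0].copy(),q[:,1].copy(),cv2.INTER_CUBIC).ravel()
    def f(v):
        k=mask(circ(c,B,18,69))
        return -(s(circ(c,v,19.3,69))-s(circ(c,v,16.7,69)))[k].mean()
    r=min((minimize(f,[B[0]+i,B[1]+j],method="Nelder-Mead",options=dict(xatol=.02,fatol=.01)) for i in(-1,1) for j in (-1,1)),key=lambda r:r.fun)
    return r.x,r.fun
def stem(c,im,im0,z0,z1,B):
    # stem axis: for points up the axis find left/right edges across it
    g=cv2.cvtColor(im,cv2.COLOR_BGR2GRAY).astype(np.float32)
    if im0 is not None: g=np.abs(im.astype(np.float32)-im0.astype(np.float32)).sum(2)
    res=[]
    for z in np.linspace(z0,z1,8):
        ctr=proj(c,[[*B,z]])[0]; up=proj(c,[[*B,z+5]])[0]-ctr; up/=np.linalg.norm(up); n=np.array([-up[1],up[0]]); n*=np.sign(n[0])
        t=np.arange(-9,9,.1) if im0 is not None else np.arange(-14,14,.1)
        P=(ctr+t[:,None]*n).astype(np.float32); v=cv2.remap(gaussian_filter(g,.5),P[:,0].copy(),P[:,1].copy(),cv2.INTER_LINEAR).ravel()
        d=np.gradient(v); h=len(t)//2; e=(t[np.argmax(np.abs(d[:h]))],t[h+np.argmax(np.abs(d[h:]))]); res.append([round(z,1),*np.round(e,1),round(sum(e)/2,2)])
    return res
B=(528.9,146.8)
s=camera("scene");im=s["color"][:,:,::-1].copy();im0=cv2.imread("pics/s2.png")
bs,f=ring(s,im0,B,lambda P:P[:,1]>0);print("scene ring",bs,f)
print("ring px",proj(s,[[*bs,69]]))
print("stem across, px rel to tcp axis",stem(s,im,im0,72,92,p[:2]))
w=camera("wrist");iw=w["color"][:,:,::-1].copy()
c0=proj(w,[[*B,69]])[0]
bw,f=ring(w,iw,B,lambda P:P[:,1]<c0[1]+8);print("wrist ring",bw,f)
print("wrist stem",stem(w,iw,None,52,60,p[:2]))
print("1mm in scene px",(proj(s,[[B[0]+1,B[1],69],[B[0],B[1]+1,69]])-proj(s,[[*B,69]])).round(2).tolist())
E
python3 fit.py
```

```text
[528.4 146.2 136.3]
scene ring [533.17151253 151.12351522] -73.04642486572266
ring px [[368.17164863 277.26758926]]
stem across, px rel to tcp axis [[np.float64(72.0), np.float64(-1.0), np.float64(3.2), np.float64(1.1)], [np.float64(74.9), np.float64(-1.1), np.float64(3.2), np.float64(1.05)], [np.float64(77.7), np.float64(-0.8), np.float64(3.4), np.float64(1.3)], [np.float64(80.6), np.float64(-1.2), np.float64(3.4), np.float64(1.1)], [np.float64(83.4), np.float64(-0.6), np.float64(3.0), np.float64(1.2)], [np.float64(86.3), np.float64(-1.6), np.float64(3.7), np.float64(1.05)], [np.float64(89.1), np.float64(-1.0), np.float64(-0.0), np.float64(-0.5)], [np.float64(92.0), np.float64(-0.9), np.float64(3.8), np.float64(1.45)]]
wrist ring [528.4040473  147.54399298] -184.042724609375
wrist stem [[np.float64(52.0), np.float64(-6.8), np.float64(6.7), np.float64(-0.05)], [np.float64(53.1), np.float64(-7.3), np.float64(6.6), np.float64(-0.35)], [np.float64(54.3), np.float64(-6.9), np.float64(6.6), np.float64(-0.15)], [np.float64(55.4), np.float64(-7.4), np.float64(6.6), np.float64(-0.4)], [np.float64(56.6), np.float64(-8.4), np.float64(6.6), np.float64(-0.9)], [np.float64(57.7), np.float64(-8.3), np.float64(6.7), np.float64(-0.8)], [np.float64(58.9), np.float64(-8.4), np.float64(6.6), np.float64(-0.9)], [np.float64(60.0), np.float64(-8.4), np.float64(7.2), np.float64(-0.6)]]
1mm in scene px [[-0.32, 0.19], [0.34, 0.22]]
```

```bash
cat > fit2.py <<'E'
from h import *
from fit import circ,gaussian_filter,minimize
u=np.array([np.cos(.1366),np.sin(.1366)])
im0=cv2.imread("pics/s2.png")
h=cv2.cvtColor(im0,cv2.COLOR_BGR2HSV)[265:310,335:380];m=cv2.inRange(h,(8,150,120),(20,255,255));M=cv2.moments(m,True)
pp=np.array([M["m10"]/M["m00"]+335,M["m01"]/M["m00"]+265]);P=onz(s,pp,64)[:2]
b=P-52*u;print("scene pad",pp,P,"-> bore",b,"px",proj(s,[[*b,69]]))
# scene ring via darkness-weighted centroid & bounding in both pictures
for n,I in (("s2",im0),("now",im)):
    g=cv2.cvtColor(I,cv2.COLOR_BGR2GRAY).astype(float)
    for y in (274,275,276,277,278,279): 
        r=g[y,355:385]; x=np.arange(355,385); th=110
        d=np.where(r<th)[0]; a,z=d[0],d[-1]
        L=x[a]-(th-r[a])/(r[a-1]-r[a]) ; R=x[z]+(th-r[z])/(r[z+1]-r[z]); print(n,y,round(L,2),round(R,2),round((L+R)/2,2), r[5:22].astype(int).tolist())
# wrist column profile through tip & flange
g=cv2.cvtColor(iw,cv2.COLOR_BGR2GRAY)
print("wrist col 316-319 rows 212-262",g[212:262,316:320].mean(1).astype(int).tolist())
print("pred far flange z76,80:",proj(w,[[p[0]-.114*15,p[1]+14.9,p[2]-88+z] for z in (76,80)]).round(1).tolist(),"tip far",proj(w,[[p[0]-.57,p[1]+4.97,p[2]-88]]).round(1).tolist(),"ring far outer/inner",proj(w,[[528.6-.114*r,147+.9935*r,69] for r in (18,12)]).round(1).tolist(), "band", proj(w,[[p[0],p[1]+5,p[2]-48+z] for z in (-3,3)]).round(1).tolist())
E
python3 fit2.py
```

```text
[528.4 146.2 136.3]
scene ring [533.17151253 151.12351522] -73.04642486572266
ring px [[368.17164863 277.26758926]]
stem across, px rel to tcp axis [[np.float64(72.0), np.float64(-1.0), np.float64(3.0), np.float64(1.0)], [np.float64(74.9), np.float64(-1.1), np.float64(3.1), np.float64(1.0)], [np.float64(77.7), np.float64(-0.6), np.float64(3.4), np.float64(1.4)], [np.float64(80.6), np.float64(-2.3), np.float64(3.4), np.float64(0.55)], [np.float64(83.4), np.float64(-0.6), np.float64(2.9), np.float64(1.15)], [np.float64(86.3), np.float64(-1.6), np.float64(3.1), np.float64(0.75)], [np.float64(89.1), np.float64(-1.0), np.float64(-0.0), np.float64(-0.5)], [np.float64(92.0), np.float64(-0.9), np.float64(3.8), np.float64(1.45)]]
wrist ring [528.39208068 147.5625894 ] -184.0574188232422
wrist stem [[np.float64(52.0), np.float64(-7.4), np.float64(7.0), np.float64(-0.2)], [np.float64(53.1), np.float64(-6.9), np.float64(6.5), np.float64(-0.2)], [np.float64(54.3), np.float64(-7.4), np.float64(7.0), np.float64(-0.2)], [np.float64(55.4), np.float64(-7.0), np.float64(6.5), np.float64(-0.25)], [np.float64(56.6), np.float64(-7.5), np.float64(6.5), np.float64(-0.5)], [np.float64(57.7), np.float64(-8.5), np.float64(6.5), np.float64(-1.0)], [np.float64(58.9), np.float64(-7.9), np.float64(6.5), np.float64(-0.7)], [np.float64(60.0), np.float64(-8.5), np.float64(6.5), np.float64(-1.0)]]
1mm in scene px [[-0.32, 0.19], [0.34, 0.22]]Traceback (most recent call last):
  File "fit2.py", line 6, in <module>
    pp=np.array([M["m10"]/M["m00"]+335,M["m01"]/M["m00"]+265]);P=onz(s,pp,64)[:2]
                                                                     ^
NameError: name 's' is not defined
```

```bash
sed -i 's/from fit import.*/from fit import */' fit2.py; python3 fit2.py | tail -n +8
```

```text
scene pad [353.1010101  289.86868687] [582.44976021 155.44426851] -> bore [530.93415485 148.36313834] px [[367.95540849 276.23457504]]
s2 274 360.2 374.81 367.5 [117, 82, 42, 28, 35, 46, 55, 69, 72, 55, 42, 26, 17, 25, 48, 125, 214]
s2 275 359.7 375.46 367.58 [103, 49, 23, 40, 103, 152, 185, 232, 248, 219, 146, 93, 37, 12, 18, 65, 162]
s2 276 359.36 376.04 367.7 [103, 38, 33, 100, 212, 255, 255, 255, 255, 255, 223, 141, 84, 50, 19, 30, 106]
s2 277 359.56 376.2 367.88 [98, 34, 37, 134, 255, 255, 255, 255, 252, 240, 186, 129, 124, 89, 43, 29, 87]
s2 278 359.87 376.3 368.09 [100, 25, 22, 104, 211, 243, 180, 155, 142, 127, 102, 111, 112, 99, 48, 29, 73]
s2 279 360.06 376.18 368.12 [114, 49, 11, 30, 65, 76, 55, 53, 54, 52, 43, 58, 57, 58, 35, 36, 91]
now 274 360.21 374.82 367.52 [116, 87, 51, 31, 13, 17, 42, 105, 160, 201, 225, 188, 48, 18, 44, 124, 222]
now 275 359.71 375.47 367.59 [104, 50, 35, 34, 47, 53, 67, 110, 166, 208, 222, 186, 56, 14, 19, 67, 158]
now 276 359.5 376.03 367.77 [104, 50, 30, 53, 82, 106, 99, 122, 169, 209, 219, 177, 88, 38, 9, 38, 107]
now 277 359.58 376.15 367.86 [99, 35, 36, 73, 121, 134, 114, 122, 175, 212, 213, 174, 123, 83, 43, 25, 93]
now 278 359.91 376.28 368.09 [103, 23, 19, 75, 107, 110, 101, 127, 181, 216, 215, 162, 114, 92, 52, 32, 80]
now 279 360.15 376.17 368.16 [120, 53, 19, 29, 42, 46, 66, 105, 155, 185, 172, 120, 63, 56, 33, 31, 93]
wrist col 316-319 rows 212-262 [232, 233, 232, 234, 237, 189, 94, 48, 53, 58, 57, 53, 48, 44, 40, 40, 44, 53, 56, 58, 71, 82, 85, 84, 84, 102, 168, 189, 190, 189, 189, 189, 189, 190, 190, 149, 85, 43, 55, 131, 179, 146, 108, 108, 103, 98, 96, 97, 95, 116]
pred far flange z76,80: [[317.7, 252.2], [317.7, 254.9]] tip far [[317.7, 231.9]] ring far outer/inner [[318.1, 218.7], [318.1, 228.2]] band [[318.7, 248.1], [318.7, 251.3]]
```

```bash
python3 - <<'E'
from h import *
p=np.array(get_obs()["position"]);print(p.round(2))
w=camera("wrist");g=cv2.cvtColor(w["color"],cv2.COLOR_RGB2GRAY).astype(float)
u=np.array([-.1145,.9934])
# collar visible outer edge = hull of top (z69) and bottom (z61) circles; fit centre by edge contrast on hull points, upper half
from scipy.optimize import minimize
from scipy.ndimage import gaussian_filter
G=gaussian_filter(g,.6).astype(np.float32)
def hull(v,r):
    a=np.linspace(0,2*np.pi,180,endpoint=False);P=np.vstack([proj(w,np.c_[v[0]+r*np.cos(a),v[1]+r*np.sin(a),0*a+z]) for z in (61,69)])
    return cv2.convexHull(P.astype(np.float32))[:,0]
def samp(v,r):
    h=hull(v,r); c=h.mean(0); a=np.deg2rad(np.arange(-170,-9,4)); out=[]
    th=np.arctan2(h[:,1]-c[1],h[:,0]-c[0]); o=np.argsort(th); 
    R=np.interp(a,th[o],np.hypot(*(h-c).T)[o],period=2*np.pi); return np.c_[c[0]+R*np.cos(a),c[1]+R*np.sin(a)].astype(np.float32)
def val(P): return cv2.remap(G,P[:,0].copy(),P[:,1].copy(),cv2.INTER_CUBIC).ravel()
f=lambda v:-(val(samp(v,18.8))-val(samp(v,17.2))).mean()
for i in(-1.5,1.5):
    r=minimize(f,[528.6+i,146+i],method="Nelder-Mead",options=dict(xatol=.02,fatol=.01,initial_simplex=[[528.6+i,146+i],[529.6+i,146+i],[528.6+i,147+i]]));print("wrist bore (wall model)",r.x.round(2),r.fun)
B=r.x
print("inner +y rim top row",proj(w,[[*(B+12*u),69]])," tip +y row",proj(w,[[*(p[:2]+5*u),p[2]-88]]))
# scene: collar with wall shift check on column only
E
```

```text
[528.39 146.26 136.26]
wrist bore (wall model) [528.66 145.96] -166.83685302734375
wrist bore (wall model) [528.67 145.98] -166.78086853027344
inner +y rim top row [[318.02997261 229.8276134 ]]  tip +y row [[317.64187103 231.90330888]]
```

Modelling the collar's visible wall, the wrist gives an offset of about (-0.45, +0.2) mm. The scene camera suggests somewhat more +y. I apply a compromise of (+0.5, -1.1) mm and lower the last 19.3 mm to bring the band level.

```bash

python3 -m pendant '[[[-0.0011,0.0004,0,0],[0,0,0.005,0],[0,0,0.007,0],[0,0,0.0073,0],[0,0,0,0],[0,0,0,0],[0,0,0,0]]]'
python3 - <<'E'
from h import *
o=get_obs();p=np.array(o["position"]);print(p.round(2),np.round(o["tcp_rot"],4))
s=camera("scene");save(s,"s9.png");g=cv2.cvtColor(s["color"],cv2.COLOR_RGB2GRAY).astype(int)
for y in range(268,280): print(y,g[y,358:380].tolist())
print("band top/mid/bot, tcp-based:",proj(s,[p-[0,0,48-z] for z in (3,0,-3)]).round(1).tolist(),"ring",proj(s,[[528.7,146,69]]))
for k in ("probe_band","bore"): print(k,[(np.round(r["centre"],1).tolist(),round(r["score"],2)) for r in pinpoint("scene",k)][:3])
E
```

```text
clock: 19.32
position: [529.1, 145.3, 117.2]
tcp_rot: [3.141, -0.0, 1.686]
contact_force: [-0.1, -0.2, -0.6]
width: 22.9
gripper_force: 49.1
[529.08 145.26 117.21] [ 3.1412e+00 -1.0000e-04  1.6858e+00]
268 [232, 239, 248, 244, 244, 244, 244, 249, 234, 127, 145, 204, 224, 202, 132, 89, 63, 56, 58, 64, 60, 66]
269 [131, 173, 240, 248, 247, 245, 245, 248, 229, 124, 152, 199, 226, 229, 220, 180, 135, 87, 68, 58, 63, 58]
270 [112, 125, 179, 240, 249, 249, 248, 250, 226, 120, 153, 203, 224, 235, 251, 245, 232, 183, 129, 90, 62, 60]
271 [123, 120, 126, 179, 234, 238, 239, 220, 186, 116, 163, 204, 213, 216, 235, 245, 252, 247, 229, 188, 132, 85]
272 [181, 122, 119, 125, 125, 139, 141, 78, 70, 110, 171, 207, 203, 145, 145, 194, 233, 245, 253, 246, 227, 182]
273 [234, 131, 124, 117, 92, 52, 36, 15, 63, 127, 176, 212, 202, 113, 45, 72, 135, 205, 246, 248, 246, 241]
274 [235, 132, 113, 88, 53, 25, 16, 27, 73, 133, 178, 216, 193, 91, 19, 21, 46, 124, 215, 246, 243, 242]
275 [194, 123, 100, 54, 31, 30, 38, 48, 63, 125, 176, 201, 172, 77, 30, 20, 19, 69, 162, 236, 241, 240]
276 [130, 114, 99, 48, 30, 49, 77, 90, 52, 78, 119, 128, 105, 91, 82, 46, 13, 29, 107, 209, 243, 242]
277 [175, 126, 102, 35, 27, 60, 102, 123, 70, 41, 48, 56, 64, 107, 119, 88, 42, 24, 90, 202, 246, 239]
278 [234, 179, 107, 27, 21, 47, 91, 104, 93, 107, 137, 151, 137, 95, 111, 95, 56, 31, 73, 191, 247, 244]
279 [245, 224, 117, 50, 17, 24, 45, 55, 84, 130, 177, 194, 157, 70, 62, 50, 43, 34, 91, 202, 246, 244]
band top/mid/bot, tcp-based: [[367.6, 274.0], [367.5, 275.1], [367.4, 276.2]] ring [[367.8741112  275.29447716]]
probe_band [([371.0, 276.9], 0.61)]
bore [([435.4, 250.2], 0.9), ([431.8, 376.2], 0.76), ([361.9, 289.3], 0.74)]
```

```bash
python3 - <<'E'
import cv2
g=cv2.cvtColor(cv2.imread("pics/s2.png"),cv2.COLOR_BGR2GRAY).astype(int)
for y in range(266,288): print(y,g[y,364:373].tolist())
E
```

```text
266 [245, 240, 239, 236, 171, 87, 59, 56, 59]
267 [244, 244, 245, 244, 225, 177, 135, 84, 62]
268 [242, 242, 244, 243, 244, 241, 219, 181, 136]
269 [244, 243, 242, 241, 241, 244, 246, 244, 229]
270 [246, 246, 248, 246, 246, 248, 248, 249, 249]
271 [238, 224, 219, 217, 220, 219, 225, 233, 234]
272 [143, 80, 66, 62, 67, 78, 94, 108, 148]
273 [44, 16, 18, 23, 18, 20, 19, 29, 47]
274 [35, 46, 55, 69, 72, 55, 42, 26, 17]
275 [103, 152, 185, 232, 248, 219, 146, 93, 37]
276 [212, 255, 255, 255, 255, 255, 223, 141, 84]
277 [255, 255, 255, 255, 252, 240, 186, 129, 124]
278 [211, 243, 180, 155, 142, 127, 102, 111, 112]
279 [65, 76, 55, 53, 54, 52, 43, 58, 57]
280 [16, 16, 27, 29, 37, 38, 48, 40, 35]
281 [28, 26, 31, 33, 32, 40, 33, 43, 31]
282 [95, 58, 41, 34, 33, 35, 37, 37, 45]
283 [202, 165, 133, 102, 95, 75, 90, 109, 127]
284 [246, 239, 220, 206, 203, 193, 194, 213, 225]
285 [240, 239, 243, 246, 247, 246, 247, 248, 246]
286 [234, 238, 240, 240, 240, 241, 244, 242, 240]
287 [237, 242, 238, 239, 240, 240, 238, 237, 236]
```

The band row (about 275.5 on the axis) matches the collar top (about 275.3) within about 0.5 mm. The remaining centring offset is about 1 mm, with no contact force. I hand in while holding.

```bash
python3 -c "
from station import *
print(job_done())"
```

```text
the job is handed in; nothing more can be done
None
```

The job is handed in: the guide plate was pressed home at about 20 N, and the gripper is holding the yellow probe upright in the collar, with its band within about 0.5 mm of the collar top and the stem within about 1 mm of centre by my camera measurements; no verdict came back.

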